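# Lock the sharps-bin dock with its hairpin clip

### The arm

A 6-joint arm with a two-finger parallel gripper is mounted at the origin on the work surface. World frame = base frame: x ahead of the robot, y to its left, z up, the work surface at z = 0. Lengths are in m, angles in degrees, forces in N, time in s.
With the tool pointing down it reaches from about 0.35 to 0.875 m from the base axis. Payload 4.2 kg.
Tool frame: the origin (TCP) lies midway between the tips of the shut fingers; the grasp point (between the pads) lies 19 mm behind it; z points along the fingers, x is the direction in which the jaws open and shut, and the axes are right-handed (so a half turn about z gives the same grasp; the last joint's range is limited). The gripper opens to 87 mm and grips with 3 to 60 N. Pads are 19 mm wide; open, the fingers measure 117 mm over their backs; the gripper's body (75 mm by 190 mm) begins 51 mm behind the grasp point.
Start: joints at [91.192, 22.042, 0.453, 0, -68.411, -14.817], TCP at [0.147, 0.607, 0.223] pointing down, gripper open.
Joint ranges: [-179.83, 179.83], [-69.29, 118.12], [-61.27, 80.66], [-181.25, 117.63], [-171.15, -9.14], [-177.46, 177.46]. Speed limits (degrees/s): [159.86, 159.86, 180, 180, 180, 180].

### API

Orientations are given as a 3x3 rotation matrix whose columns are the frame's x, y, z axes.
In Python, from station import sense, capture, finish_job, find_in gives the robot as it stands.
- The arm moves only by the shell command python3 -m creep 'ROWS'. ROWS is JSON, a list of rows, each a list of 7 numbers: the shift along the tool's x, y, z in mm, then the turn, a rotation vector about the tool's x, y, z in degrees, then the opening, from 0 (shut) to 1 (fully open). A call has exactly 10 rows; each row shifts and turns the commanded pose from where the row before left it, along the tool's axes as they then stand; what a row does not reach is not made up. A row lasts 1/8 s, in which the tool goes at most 62.5 mm and 10.7 degrees, less where a joint would pass 70% of its speed; a pose out of reach is approached as far as the arm can. A call with a gripper value outside its range is refused whole. The fingers move at their own pace and stop on an object; the grip force is fixed at half the most. Time passes only in rows, so rows that do not move let the fingers close, or fill a call up. It gives the time, the measured TCP pose, the force and the opening at its end, in the units of the state.
- sense(): the state, without advancing time (a new reading comes with each control period).
- capture(name): name is "scene" or "side" or "wrist"; returns a dict with "color" (384x512x3 uint8, blue, green, red), "vertical_fov" (degrees; the focal length in pixels is half the picture's height over the tangent of half this angle, whatever the lens; pixels are square), "cx", "cy" (the principal point, pixels), "k1" (the pictures are not rectified: a ray, as slopes to the right and down, at radius r is drawn at 1 + k1 r^2 times it, then the intrinsics apply), "R" (3x3) and "t" (3): a world point X has camera coordinates R X + t. Camera axes: x right, y down, z forward; pixel columns grow to the right and rows downward; lengths in m; the calibration is good to about 2 mm. A picture is of the moment at which its call begins. There is no depth.
- finish_job(): hands the job in, once; it reports no verdict.
Trained networks look in the newest picture that a camera, given by its name, has taken for a name from the list of things; names that differ only in an ending like _2 or _b are one class to them, and where a whole thing is asked for, a point or a joint stands for the part that bears it (a point fixed in the world has none). Each returns a list of dicts, best first, with "p" (0 to 1); they miss things now and then, are a little off and sometimes report something else, mostly with a low value. They report only what shows in the picture. A call takes as long as a camera call. They do not tell look-alikes from the thing itself.
- find_in(camera, name): "xy" ([column, row] in pixels, amid what is visible of it).
The state is a dict: "time_s": time; "joints": joint angles; "joint_velocities": joint speeds; "effort": joint torques, N m; "tcp_pos": TCP position; "ee_rot": TCP orientation; "wrist_force": force on the tool from outside, world axes, zero at the start; "moment": the same for the moment, N m; "gripper_width": opening from 0.0 (shut) to 1.0 (fully open).
Only numpy, scipy, OpenCV 4.12 (cv2) and the standard library are available. Lean on these libraries where they do the work, as an engineer would, in place of code of your own. Each camera call takes 0.05 s, during which the arm holds its last target. There are 200 camera calls.

### The job

The small sharps bin stands in its docking plate, but the plate's upright locking pin has no clip. Take the hairpin clip with the red grip and push it sideways, mouth first, onto the neck of the pin below its head until it snaps fully home, then let go of it. Leave the clip with the blue grip where it lies.

Things in the scene. Friction and masses are not known exactly. Their poses are not given: they have to be found in the camera images.
- clip_grip (a point): Centre of the red grip of a loose hairpin clip of 6 mm steel wire (110 long, 44 wide, 80 g) lying flat on the counter. The grip is an upright plastic fin, 30 mm long (x), 12 thick (y), top 14 mm above this point; the wires beside it lie 26 to 32 mm below this point (32 = clip's underside). x points level along the clip from heel to open mouth, z up.
- clip_pocket (a point): Centre of the clip's pocket for the pin, at wire mid-height, 50 mm ahead (+x) of clip_grip and 29 mm below it; same axes. 7 mm ahead of it the sprung legs pinch to a 7 mm throat, then flare to a mouth 32 mm wide inside, tips 33 mm ahead. Pushed against the pin (some 8 N, more off-centre) the legs spread and snap shut behind it; a stop behind the pocket ends the travel.
- pin_neck (a point): Middle of the steel locking pin's neck: upright, 12 mm thick, 30 high, between the fixed grey plate's flat top (15 mm below; 16 mm above the counter) and a black head 26 mm wide, too wide for the clip (15 to 25 mm above). x points level from the pin to the yellow bin (axis 150 mm off, 120 wide, top 136 mm over the counter); the plate is 120 wide and reaches 85 mm to -x; that side is clear.
- spare_grip (a point): Centre of the blue grip of the wrong clip, a wider one for thicker pins, lying loose on the counter; same shape and size of grip, same axes. It must stay where it lies.
Mind the look-alikes: they are no part of the job. What is shaped like the part that bears clip_grip but yellow is not meant.

How it is judged (in metres and radians):
At the end, for the whole second after the job is handed in: The red-gripped clip is snapped home: the pin's axis lies within 6 mm of the pocket's centre, the pocket is at the height of the neck (between plate and head), the clip lies flat to within 17 degrees, and it is let go (horizontal distance between clip_pocket and pin_neck below 0.006 m and z of clip_pocket in the frame of pin_neck between -0.016 and 0.015 m and angle between clip_pocket's own z axis and vertical below 0.3 rad); the robot touches nothing.
It fails at once if the blue-gripped clip is moved by more than 25 mm (distance of spare_grip from where it was at the start of the episode above 0.025 m).
It also fails if it takes over 38 s, if anything falls off the work surface, if the arm or the gripper's body presses on something with over 40 N, if the wrist force passes 120 N, or if a joint passes its speed limit or range.

## Working session

There is one attempt and no reset: what is moved stays moved. The work goes in short steps, Python scripts to look and compute and a shell command to move; the robot and the scene stay as the last step left them, time stands still between calls to the robot, and variables do not carry over. Pictures are saved under pics/ and viewed, about 8 in all and at most 12, crops included, and the job is handed in when it is done.

```bash
mkdir -p pics; ls; cat > h.py <<'E'
import numpy as np, cv2
from station import sense, capture, finish_job, find_in
def K(c):
    h,w=c["color"].shape[:2]; f=h/2/np.tan(np.radians(c["vertical_fov"])/2)
    return np.array([[f,0,c["cx"]],[0,f,c["cy"]],[0,0,1]]), np.array([c["k1"],0,0,0.])
def ray(c,xy):
    k,d=K(c); R=np.array(c["R"]);t=np.array(c["t"])
    u=cv2.undistortPoints(np.array([[xy]],float),k,d)[0,0]
    return -R.T@t, R.T@np.array([u[0],u[1],1])
def atz(c,xy,z):
    o,d=ray(c,xy); return o+d*(z-o[2])/d[2]
def proj(c,X):
    k,d=K(c); return cv2.projectPoints(np.array(X,float).reshape(-1,1,3),cv2.Rodrigues(np.array(c["R"]))[0],np.array(c["t"],float),k,d)[0][:,0]
E
python3 - <<'E'
from h import *
Z=dict(clip_grip=.032,spare_grip=.032,pin_neck=.031,clip_pocket=.003)
for n in("scene","side","wrist"):
    c=capture(n); cv2.imwrite(f"pics/{n}0.png",c["color"])
    for k in Z:
        for f in find_in(n,k): print(n,k,np.round(f["xy"]),round(f["p"],2),np.round(atz(c,f["xy"],Z[k]),3))
print(sense()["ee_rot"])
E
```

```text
pics
scene clip_grip [313. 192.] 0.71 [ 0.375 -0.016  0.032]
scene clip_grip [249. 159.] 0.57 [ 0.444 -0.155  0.032]
scene spare_grip [164. 188.] 0.7 [ 0.63  -0.179  0.032]
scene pin_neck [314. 326.] 0.98 [0.528 0.203 0.031]
scene clip_pocket [246. 160.] 0.85 [ 0.44  -0.176  0.003]
scene clip_pocket [311. 190.] 0.68 [ 0.361 -0.036  0.003]
side clip_grip [304. 191.] 0.58 [ 0.429 -0.145  0.032]
side spare_grip [248. 152.] 0.56 [ 0.6   -0.171  0.032]
side pin_neck [133. 282.] 0.76 [0.551 0.225 0.031]
side clip_pocket [306. 194.] 0.83 [ 0.432 -0.165  0.003]
side clip_pocket [297. 252.] 0.71 [ 0.364 -0.025  0.003]
[[-2.35597581e-01 -9.71850698e-01  6.51123033e-07]
 [-9.71850697e-01  2.35597580e-01  5.81855422e-05]
 [-5.67010629e-05  1.30755786e-05 -9.99999998e-01]]
```

```bash
python3 -c "
import cv2,numpy as np
a=[cv2.imread(f'pics/{n}0.png') for n in('scene','side','wrist')]
cv2.imwrite('pics/all0.png',cv2.resize(np.vstack([np.hstack(a[:2]),np.hstack([a[2],a[2]*0])]),(800,600),interpolation=cv2.INTER_AREA))"
```

```text
(no output)
```

View pics/all0.png

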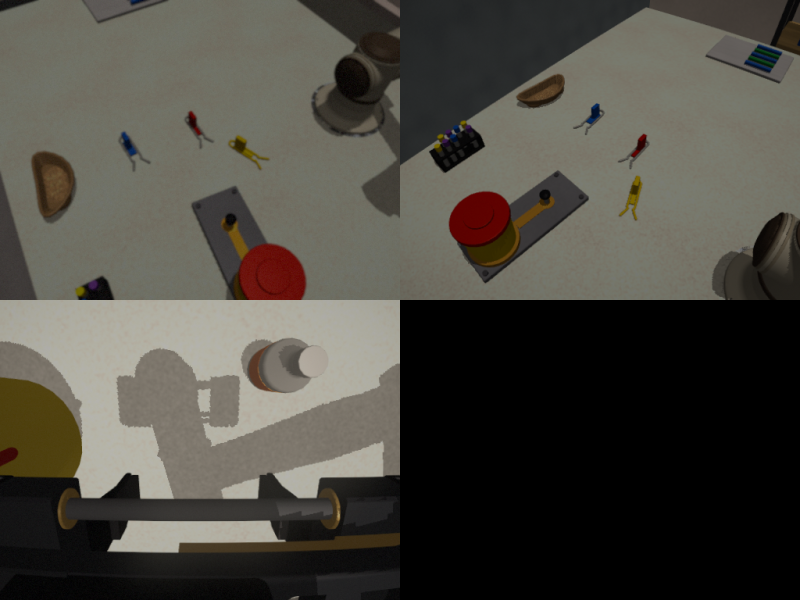

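The red clip shows near scene pixel (249,159). It also appears near (304,191) in the side view. The pin's black head is near scene (296,279) and side (185,250), so the network's pin_neck hit landed on the fixture instead. I'll zoom in and triangulate.

```bash
python3 - <<'E'
import cv2,numpy as np
A=cv2.imread('pics/scene0.png');B=cv2.imread('pics/side0.png')
def cr(I,x,y):
    return cv2.resize(I[y-37:y+38,x-50:x+50],(400,300),interpolation=cv2.INTER_CUBIC)
cv2.imwrite('pics/crops.png',np.vstack([np.hstack([cr(A,255,165),cr(A,296,279)]),np.hstack([cr(B,304,191),cr(B,185,250)])]))
E
```

```text
(no output)
```

View pics/crops.png

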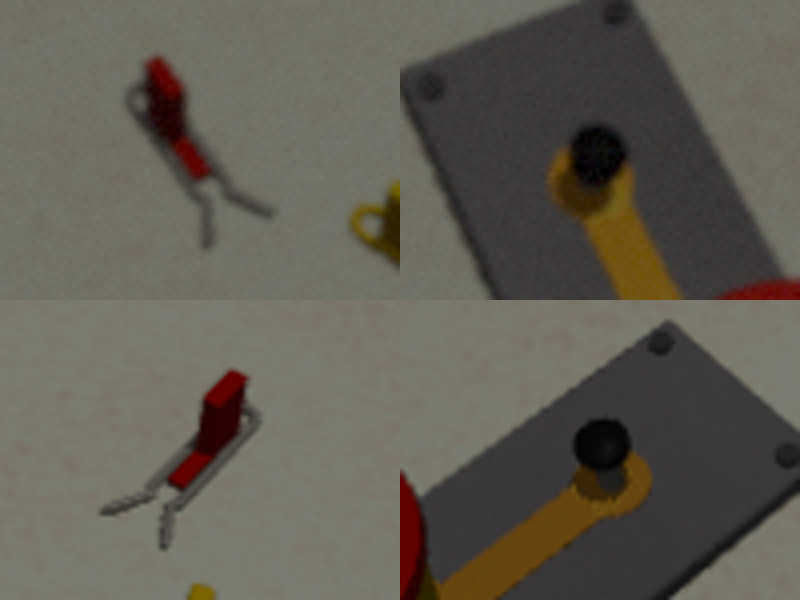

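```bash
python3 - <<'E'
from h import *
from scipy.optimize import least_squares
A=capture("scene");B=capture("side")
oA1,oA2,oB1,oB2=map(np.array,[(205,128),(246,242),(254,154),(135,213)])
f=lambda o,p:o+np.array(p)/4-.375
def p(l,c,px,z): print(l,np.round(atz(c,px,z),4))
tA=[f(oA1,q) for q in[(208,245),(270,213),(133,100)]];tB=[f(oB1,q) for q in[(164,247),(103,211),(258,120)]]
for c,t in((A,tA),(B,tB)):
    P=[atz(c,q,.003) for q in t]; print(np.round(P,4)); m=(P[0]+P[1])/2; d=m-P[2]
    print("mid",np.round(m,4),"len",np.linalg.norm(d),"yaw",np.degrees(np.arctan2(d[1],d[0])),"grip",m-83e-3*d/np.linalg.norm(d))
p("fintop A",A,f(oA1,(165,78)),.046);p("fintop B",B,f(oB1,(224,88)),.046)
# pin head triangulation
for z in(.046,.051): p("headA",A,f(oA2,(198,153)),z);p("headB",B,f(oB2,(202,143)),z)
# bin lid / plate corners screws at z=.016
for l,c,o,q in(("A",A,oA2,(32,85)),("A",A,oA2,(216,12)),("B",B,oB2,(261,43)),("B",B,oB2,(388,156))): p("screw"+l,c,f(o,q),.016)
c=A
for n,c in(("A",A),("B",B)):
    hsv=cv2.cvtColor(c["color"],cv2.COLOR_BGR2HSV);m=(((hsv[...,0]<8)|(hsv[...,0]>172))&(hsv[...,1]>150)&(hsv[...,2]>60)).astype(np.uint8)
    N,L,S,C=cv2.connectedComponentsWithStats(m);i=1+np.argmax(S[1:,4]);print("lid",n,C[i],S[i],atz(c,C[i],.136))
E
```

```text
[[ 0.4583 -0.0975  0.003 ]
 [ 0.419  -0.0983  0.003 ]
 [ 0.444  -0.2029  0.003 ]]
mid [ 0.4386 -0.0979  0.003 ] len 0.10512671308407344 yaw 92.94900689049688 grip [ 0.44290052 -0.1807657   0.003     ]
[[ 0.4188 -0.0988  0.003 ]
 [ 0.4588 -0.0996  0.003 ]
 [ 0.4278 -0.2087  0.003 ]]
mid [ 0.4388 -0.0992  0.003 ] len 0.10997467412991108 yaw 84.28577156187376 grip [ 0.43050704 -0.1818191   0.003     ]
fintop A [ 0.4381 -0.1767  0.046 ]
fintop B [ 0.4375 -0.1797  0.046 ]
headA [0.5139 0.1233 0.046 ]
headB [0.5185 0.1206 0.046 ]
headA [0.5154 0.1247 0.051 ]
headB [0.5156 0.1226 0.051 ]
screwA [0.5528 0.0483 0.016 ]
screwA [0.4582 0.061  0.016 ]
screwB [0.5554 0.0457 0.016 ]
screwB [0.4598 0.0588 0.016 ]
lid A [347.53107789 350.95495673] [ 306  312   85   72 5084] [0.53605549 0.26996334 0.136     ]
lid B [100.90135542 278.5936245 ] [  63  245   77   68 3984] [0.52782044 0.27479808 0.136     ]
```

Estimates: red grip at (0.438, -0.178) with its mouth at yaw ≈ 89°, pin at (0.5155, 0.1235), and insertion axis at yaw ≈ 82.5°. All of these fit the given sizes. I'll turn the tool first, then travel.

```bash
python3 -m creep '[[0,0,0,0,0,9.5,1],[0,0,0,0,0,9.5,1],[0,0,0,0,0,9.5,1],[0,0,0,0,0,9.5,1],[0,0,0,0,0,9.5,1],[0,0,0,0,0,9.5,1],[0,0,0,0,0,9.5,1],[0,0,0,0,0,9.9,1],[0,0,0,0,0,0,1],[0,0,0,0,0,0,1]]'
python3 -m creep '[[-29,-40,0,0,0,0,1],[-29,-40,0,0,0,0,1],[-29,-40,0,0,0,0,1],[-29,-40,0,0,0,0,1],[-29,-40,0,0,0,0,1],[-29,-40,0,0,0,0,1],[-29,-40,0,0,0,0,1],[-29,-40,0,0,0,0,1],[-29,-40,0,0,0,0,1],[-30,-40,0,0,0,0,1]]'
python3 -m creep '[[0,-45,5,0,0,0,1],[0,-45,10,0,0,0,1],[0,-45,10,0,0,0,1],[0,-45,10,0,0,0,1],[0,-45,10,0,0,0,1],[0,-45,10,0,0,0,1],[0,-45,10,0,0,0,1],[0,-45,10,0,0,0,1],[0,-25,15,0,0,0,1],[0,0,0,0,0,0,1]]'
python3 - <<'E'
from h import *
w=capture("wrist");cv2.imwrite("pics/w1.png",w["color"])
for k,z in(("clip_grip",.032),("clip_pocket",.003)):
    for f in find_in("wrist",k): print(k,np.round(f["xy"]),round(f["p"],2),np.round(atz(w,f["xy"],z),4))
s=sense();print(s["time_s"],s["tcp_pos"],np.round(s["ee_rot"],3))
E
```

```text
time_s: 2.1
tcp_pos: [0.1472, 0.6074, 0.2226]
ee_rot: [[-1.0, -0.002, 0.0], [-0.002, 1.0, 0.0], [-0.0, 0.0, -1.0]]
wrist_force: [-0.1, 1.0, 0.2]
gripper_width: 1.001
time_s: 3.35
tcp_pos: [0.4388, 0.2059, 0.223]
ee_rot: [[-1.0, -0.002, 0.001], [-0.002, 1.0, 0.001], [-0.001, 0.001, -1.0]]
wrist_force: [0.5, -0.3, 0.3]
gripper_width: 0.999
time_s: 4.6
tcp_pos: [0.4369, -0.179, 0.1315]
ee_rot: [[-1.0, 0.002, -0.003], [0.002, 1.0, 0.0], [0.003, 0.0, -1.0]]
wrist_force: [-0.4, -0.0, 0.7]
gripper_width: 1.0
clip_grip [249. 200.] 0.96 [ 0.4411 -0.1717  0.032 ]
clip_grip [318. 297.] 0.61 [ 0.3748 -0.0717  0.032 ]
clip_pocket [316. 296.] 0.9 [ 0.3698 -0.0525  0.003 ]
clip_pocket [255. 197.] 0.88 [ 0.4363 -0.165   0.003 ]
4.75 [ 0.43823026 -0.1773608   0.13304423] [[-1.    -0.001  0.001]
 [-0.001  1.    -0.   ]
 [-0.001 -0.    -1.   ]]
```

View pics/w1.png

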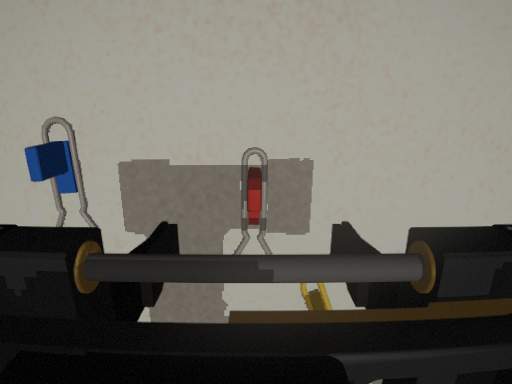

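The wrist view shows the red fin at column 255, rows 168–225. The clip is aligned with the tool's y axis, and the blue clip is well clear at column 60. Descend and grip.

```bash
python3 -m creep '[[0,0,25,0,0,0,1],[0,0,25,0,0,0,1],[0,0,25,0,0,0,1],[0,0,20,0,0,0,1],[0,0,15,0,0,0,1],[0,0,9,0,0,0,1],[0,0,0,0,0,0,1],[0,0,0,0,0,0,0],[0,0,0,0,0,0,0],[0,0,0,0,0,0,0]]'
python3 -m creep '[[0,0,0,0,0,0,0],[0,0,0,0,0,0,0],[0,0,0,0,0,0,0],[0,0,0,0,0,0,0],[0,0,-20,0,0,0,0],[0,0,-30,0,0,0,0],[0,0,-30,0,0,0,0],[0,0,-20,0,0,0,0],[0,0,0,0,0,0,0],[0,0,0,0,0,0,0]]'
python3 - <<'E'
from h import *
A=capture("scene");B=capture("side");w=capture("wrist")
s=sense();t=s["tcp_pos"];print(s["time_s"],t,np.round(s["ee_rot"],3))
def cr(c):
    x,y=np.clip(np.int32(proj(c,t)[0]),[64,48],[447,335]); return cv2.resize(c["color"][y-48:y+48,x-64:x+64],(400,300),interpolation=cv2.INTER_CUBIC),(x-64,y-48)
a,oa=cr(A);b,ob=cr(B);print(oa,ob)
cv2.imwrite("pics/g1.png",np.vstack([np.hstack([a,b]),np.hstack([cv2.resize(w["color"],(400,300)),a*0])]))
E
```

```text
time_s: 6.0
tcp_pos: [0.4381, -0.1778, 0.014]
ee_rot: [[-1.0, 0.0, 0.001], [0.0, 1.0, -0.0], [-0.001, -0.0, -1.0]]
wrist_force: [0.7, 0.6, 0.3]
gripper_width: 0.742
time_s: 7.25
tcp_pos: [0.437, -0.1775, 0.1126]
ee_rot: [[-1.0, 0.001, -0.002], [0.001, 1.0, 0.001], [0.002, 0.001, -1.0]]
wrist_force: [-0.2, -0.5, -0.9]
gripper_width: 0.128
7.4 [ 0.43709645 -0.17765554  0.11240687] [[-1.     0.001 -0.003]
 [ 0.001  1.     0.   ]
 [ 0.003  0.    -1.   ]]
(np.int64(181), np.int64(77)) (np.int64(248), np.int64(105))
```

View pics/g1.png

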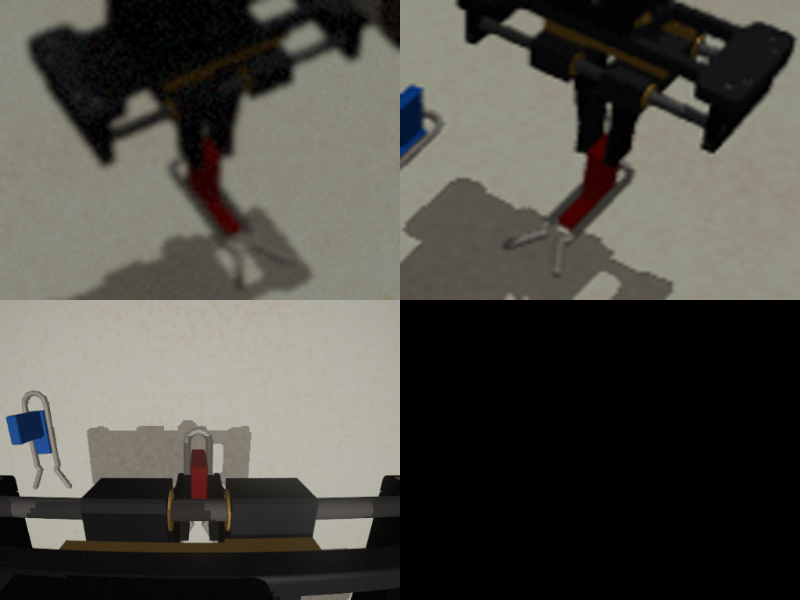

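```bash
python3 - <<'E'
from h import *
A=capture("scene");B=capture("side")
t=np.array(sense()["tcp_pos"])
for c,o,q in((A,(181,77),[(240,283),(292,263)]),(B,(248,105),[(158,272),(108,246)])):
    P=[atz(c,np.array(o)+np.array(x)/3.125-.34,t[2]-.010) for x in q]; print(np.round(P,4),np.round((P[0]+P[1])/2-t,4))
E
```

```text
[[ 0.4671 -0.0825  0.1027]
 [ 0.4318 -0.0794  0.1027]] [ 0.012   0.0967 -0.01  ]
[[ 0.4061 -0.0789  0.1027]
 [ 0.4424 -0.0784  0.1027]] [-0.0131  0.099  -0.01  ]
```

```bash
cat >> h.py <<'E'
def tri(a,pa,b,pb):
    (o1,d1),(o2,d2)=ray(a,pa),ray(b,pb); d1=d1/np.linalg.norm(d1);d2=d2/np.linalg.norm(d2)
    s=np.linalg.lstsq(np.c_[d1,-d2],o2-o1,rcond=None)[0]; p=o1+s[0]*d1;q=o2+s[1]*d2
    return (p+q)/2,np.linalg.norm(p-q)
E
python3 - <<'E'
from h import *
A=capture("scene");B=capture("side")
t=np.array(sense()["tcp_pos"]);print(t)
g=lambda o,q:np.array(o)+np.array(q)/3.125-.34
for n,a,b in(("tip+x",(240,283),(108,246)),("tip? other",(292,263),(158,272)),("x1",(240,283),(158,272)),("x2",(292,263),(108,246)),("heel",(178,168),(630,172)),("redfront",(232,232),(168,226))):
    if n=="heel": b=(230,172)
    P,e=tri(A,g((181,77),a),B,g((248,105),b)); print(n,np.round(P-t,4),round(e,4))
E
```

```text
[ 0.43763345 -0.17770866  0.11304742]
tip+x [ 0.0185  0.0777 -0.0374] 0.0007
tip? other [-0.0194  0.0786 -0.0382] 0.0039
x1 [-0.0005  0.0458 -0.0813] 0.0078
x2 [-0.0004  0.1064  0.0003] 0.0025
heel [-0.0021 -0.0398 -0.0503] 0.0062
redfront [-0.0004  0.0361 -0.0416] 0.002
```

The fingers closed while the arm was already lifting, so they hold only the fin's top: the wires sit 38 mm below the TCP, not 10. I'll set it down and regrasp with time for the fingers to close.

```bash
python3 -m creep '[[0,0,20,0,0,0,0],[0,0,20,0,0,0,0],[0,0,15,0,0,0,0],[0,0,10,0,0,0,0],[0,0,5,0,0,0,0],[0,0,1,0,0,0,0],[0,0,0,0,0,0,0],[0,0,0,0,0,0,0.4],[0,0,0,0,0,0,0.4],[0,0,0,0,0,0,0.4]]'
python3 -m creep '[[0,0,0,0,0,0,0.4],[0,0,0,0,0,0,0.4],[0,0,10,0,0,0,0.4],[0,0,10,0,0,0,0.4],[0,0,8,0,0,0,0.4],[0,0,0,0,0,0,0.4],[0,0,0,0,0,0,0],[0,0,0,0,0,0,0],[0,0,0,0,0,0,0],[0,0,0,0,0,0,0]]'
python3 -m creep '[[0,0,0,0,0,0,0],[0,0,0,0,0,0,0],[0,0,0,0,0,0,0],[0,0,0,0,0,0,0],[0,0,0,0,0,0,0],[0,0,-20,0,0,0,0],[0,0,-30,0,0,0,0],[0,0,-30,0,0,0,0],[0,0,-20,0,0,0,0],[0,0,0,0,0,0,0]]'
python3 - <<'E'
from h import *
A=capture("scene");B=capture("side")
s=sense();t=np.array(s["tcp_pos"]);print(s["time_s"],t,s["gripper_width"])
def cr(c):
    x,y=np.clip(np.int32(proj(c,t+[0,.03,-.02])[0]),[40,60],[471,323]); return cv2.resize(c["color"][y-60:y+60,x-40:x+40],(400,600),interpolation=cv2.INTER_CUBIC),(x-40,y-60)
a,oa=cr(A);b,ob=cr(B);print(oa,ob)
cv2.imwrite("pics/g2.png",np.hstack([a,b]))
E
```

```text
time_s: 8.85
tcp_pos: [0.438, -0.1777, 0.0428]
ee_rot: [[-1.0, 0.0, 0.001], [0.0, 1.0, -0.0], [-0.001, -0.0, -1.0]]
wrist_force: [-0.8, -0.0, 0.1]
gripper_width: 0.359
time_s: 10.1
tcp_pos: [0.4382, -0.1777, 0.0148]
ee_rot: [[-1.0, 0.0, 0.001], [0.0, 1.0, -0.0], [-0.001, -0.0, -1.0]]
wrist_force: [-1.0, 0.8, 0.9]
gripper_width: 0.137
time_s: 11.35
tcp_pos: [0.4383, -0.1777, 0.1152]
ee_rot: [[-1.0, 0.001, 0.002], [0.001, 1.0, 0.0], [-0.002, 0.0, -1.0]]
wrist_force: [0.1, 0.5, -1.4]
gripper_width: 0.135
11.45 [ 0.43686643 -0.17754623  0.11347381] 0.1344819078830699
(np.int64(213), np.int64(81)) (np.int64(263), np.int64(108))
```

View pics/g2.png

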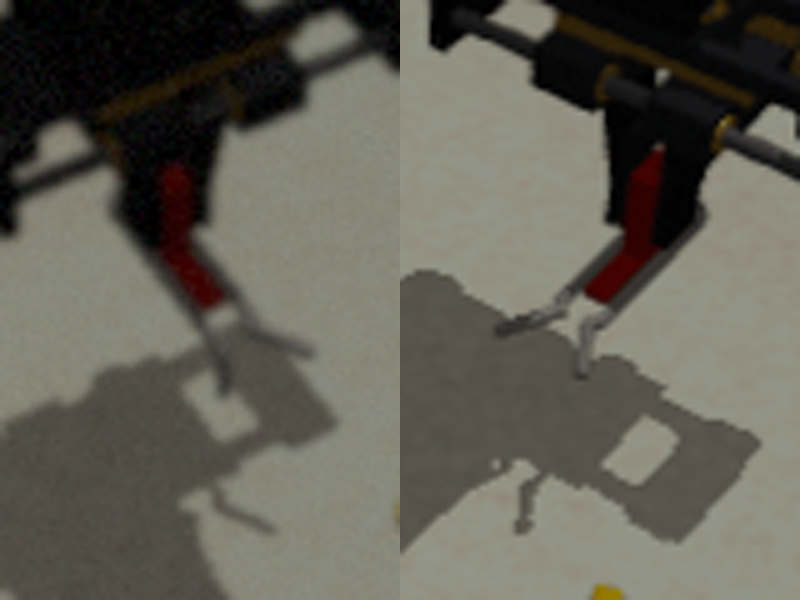

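The clip is now gripped over the full fin. Next I'll triangulate the tips and compute the approach.

```bash
python3 - <<'E'
from h import *
A=capture("scene");B=capture("side")
s=sense();t=np.array(s["tcp_pos"]);R=np.array(s["ee_rot"])
g=lambda o,q:np.array(o)+np.array(q)/5-.4
T=[]
for a,b in(((225,390),(98,332)),((312,352),(182,373))):
    P,e=tri(A,g((213,81),a),B,g((263,108),b)); T.append(P); print(np.round(P-t,4),round(e,4))
m=sum(T)/2-t; print("tips mid rel",m)
yaw=np.radians(82.5); u=np.array([np.cos(yaw),np.sin(yaw)]); pin=np.array([.5155,.1237])
for along in(m[1]-.033,.050):
    for gap in(.09,0): print(along,gap,"TCP target",pin-u*(along+gap))
print(t)
E
```

```text
[ 0.0199  0.0785 -0.0096] 0.0006
[-0.0189  0.079  -0.0089] 0.0012
tips mid rel [ 0.0004894   0.07876146 -0.0092756 ]
0.045761460148838626 0.09 TCP target [ 0.49777957 -0.0109    ]
0.045761460148838626 0 TCP target [0.50952693 0.07833004]
0.05 0.09 TCP target [ 0.49722633 -0.01510228]
0.05 0 TCP target [0.50897369 0.07412776]
[ 0.43676549 -0.17759484  0.11312315]
```

```bash
python3 -m creep '[[-8,23,0,0,0,0,0],[-8,23,0,0,0,0,0],[-8,23,0,0,0,0,0],[-8,23,0,0,0,0,0],[-8,23,0,0,0,0,0],[-8,23,0,0,0,0,0],[-7,23,0,0,0,0,0],[-7,24.5,0,0,0,0,0],[0,0,0,0,0,7.5,0],[0,0,0,0,0,0,0]]'
python3 -m creep '[[0,0,15,0,0,0,0],[0,0,15,0,0,0,0],[0,0,15,0,0,0,0],[0,0,15,0,0,0,0],[0,0,8,0,0,0,0],[0,0,5,0,0,0,0],[0,0,0,0,0,0,0],[0,0,0,0,0,0,0],[0,0,0,0,0,0,0],[0,0,0,0,0,0,0]]'
python3 - <<'E'
from h import *
A=capture("scene");B=capture("side");w=capture("wrist")
s=sense();t=np.array(s["tcp_pos"]);print(s["time_s"],t,s["gripper_width"],np.round(s["ee_rot"],3).tolist())
def cr(c):
    x,y=np.clip(np.int32(proj(c,t+[.01,.09,0])[0]),[40,60],[471,323]); return cv2.resize(c["color"][y-60:y+60,x-40:x+40],(400,600),interpolation=cv2.INTER_CUBIC),(x-40,y-60)
a,oa=cr(A);b,ob=cr(B);print(oa,ob)
cv2.imwrite("pics/g3.png",np.hstack([a,b]))
E
```

```text
time_s: 12.8
tcp_pos: [0.4993, 0.0078, 0.1133]
ee_rot: [[-0.992, 0.129, -0.003], [0.129, 0.992, -0.001], [0.002, -0.001, -1.0]]
wrist_force: [0.3, -0.6, -0.2]
gripper_width: 0.136
time_s: 14.05
tcp_pos: [0.5001, 0.0078, 0.0419]
ee_rot: [[-0.991, 0.131, 0.001], [0.131, 0.991, 0.0], [-0.001, 0.0, -1.0]]
wrist_force: [0.7, -1.0, -0.5]
gripper_width: 0.137
14.2 [0.49999028 0.00777967 0.04166753] 0.1325885786595575 [[-0.991, 0.131, 0.0], [0.131, 0.991, 0.0], [-0.0, 0.0, -1.0]]
(np.int64(248), np.int64(207)) (np.int64(157), np.int64(184))
```

View pics/g3.png

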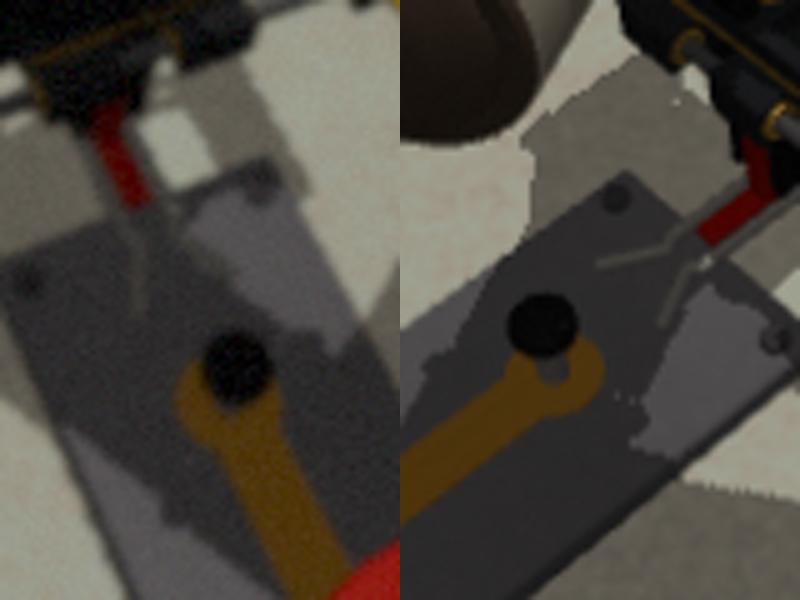

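```bash
python3 - <<'E'
from h import *
A=capture("scene");B=capture("side")
s=sense();t=np.array(s["tcp_pos"]);R=np.array(s["ee_rot"])
g=lambda o,q:np.array(o)+np.array(q)/5-.4
oa,ob=(248,207),(157,184)
for n,a,b in(("head",(238,367),(143,325)),("tip+x",(138,310),(200,265))):
    P,e=tri(A,g(oa,a),B,g(ob,b)); print(n,np.round(P,4),round(e,4),"tool mm",np.round(R.T@(P-t)*1e3,1))
T=[atz(B,g(ob,q),.032) for q in((200,265),(263,322))]; m=(T[0]+T[1])/2
H=atz(B,g(ob,(143,325)),.051); HA=atz(A,g(oa,(238,367)),.051)
for n,P in(("sidetipmid",m),("sidehead",H),("scenehead",HA),("scenetip+x",atz(A,g(oa,(138,310)),.032)),("sidetip+x",T[0])): print(n,np.round(P,4),np.round(R.T@(P-t)*1e3,1))
E
```

```text
head [0.5152 0.1239 0.0509] 0.002 tool mm [ 1.000e-01  1.171e+02 -9.300e+00]
tip+x [0.5284 0.0824 0.0318] 0.0019 tool mm [-18.5  77.8   9.8]
sidetipmid [0.5098 0.0839 0.032 ] [ 0.2 76.7  9.6]
sidehead [0.5151 0.1229 0.051 ] [  0.  116.1  -9.4]
scenehead [0.5154 0.1249 0.051 ] [ -0.  118.2  -9.4]
scenetip+x [0.5287 0.0835 0.032 ] [-18.6  78.8   9.6]
sidetip+x [0.5284 0.0815 0.032 ] [-18.5  76.8   9.6]
```

Tips and pin line up to about 1 mm, and the heights fit (wires 0.032, head 0.051). About 70 mm to advance, so I'll do 60 first and check the force.

```bash
python3 -m creep '[[0,12,0,0,0,0,0],[0,12,0,0,0,0,0],[0,8,0,0,0,0,0],[0,6,0,0,0,0,0],[0,5,0,0,0,0,0],[0,5,0,0,0,0,0],[0,4,0,0,0,0,0],[0,4,0,0,0,0,0],[0,4,0,0,0,0,0],[0,0,0,0,0,0,0]]'; python3 -m creep '[[0,2,0,0,0,0,0],[0,2,0,0,0,0,0],[0,2,0,0,0,0,0],[0,1,0,0,0,0,0],[0,1,0,0,0,0,0],[0,1,0,0,0,0,0],[0,1,0,0,0,0,0],[0,0,0,0,0,0,0],[0,0,0,0,0,0,0],[0,0,0,0,0,0,0]]'
```

```text
time_s: 15.55
tcp_pos: [0.5072, 0.0661, 0.0413]
ee_rot: [[-0.991, 0.131, -0.002], [0.131, 0.991, -0.002], [0.002, -0.002, -1.0]]
wrist_force: [1.1, -4.5, -1.8]
gripper_width: 0.137
time_s: 16.8
tcp_pos: [0.5091, 0.0771, 0.0415]
ee_rot: [[-0.991, 0.131, -0.0], [0.131, 0.991, 0.0], [0.0, 0.0, -1.0]]
wrist_force: [0.5, -0.5, -0.2]
gripper_width: 0.134
```

```bash
python3 -m creep '[[0,1,0,0,0,0,0],[0,1,0,0,0,0,0],[0,1,0,0,0,0,0],[0,0,0,0,0,0,0],[0,0,0,0,0,0,0],[0,0,0,0,0,0,0],[0,0,0,0,0,0,0],[0,0,0,0,0,0,0],[0,0,0,0,0,0,0],[0,0,0,0,0,0,0]]'
python3 - <<'E'
from h import *
A=capture("scene");B=capture("side")
s=sense();t=np.array(s["tcp_pos"])
def cr(c):
    x,y=np.clip(np.int32(proj(c,[.515,.115,.03])[0]),[40,60],[471,323]); return cv2.resize(c["color"][y-60:y+60,x-40:x+40],(400,600),interpolation=cv2.INTER_CUBIC),(x-40,y-60)
a,oa=cr(A);b,ob=cr(B);print(oa,ob)
cv2.imwrite("pics/g4.png",np.clip(np.hstack([a,b])*1.8,0,255))
E
```

```text
time_s: 18.05
tcp_pos: [0.5091, 0.0788, 0.0416]
ee_rot: [[-0.991, 0.131, -0.001], [0.131, 0.991, -0.002], [0.001, -0.002, -1.0]]
wrist_force: [1.0, -6.6, 0.1]
gripper_width: 0.135
(np.int64(251), np.int64(219)) (np.int64(149), np.int64(192))[ WARN:0@3.580] global loadsave.cpp:1063 imwrite_ Unsupported depth image for selected encoder is fallbacked to CV_8U.
```

View pics/g4.png

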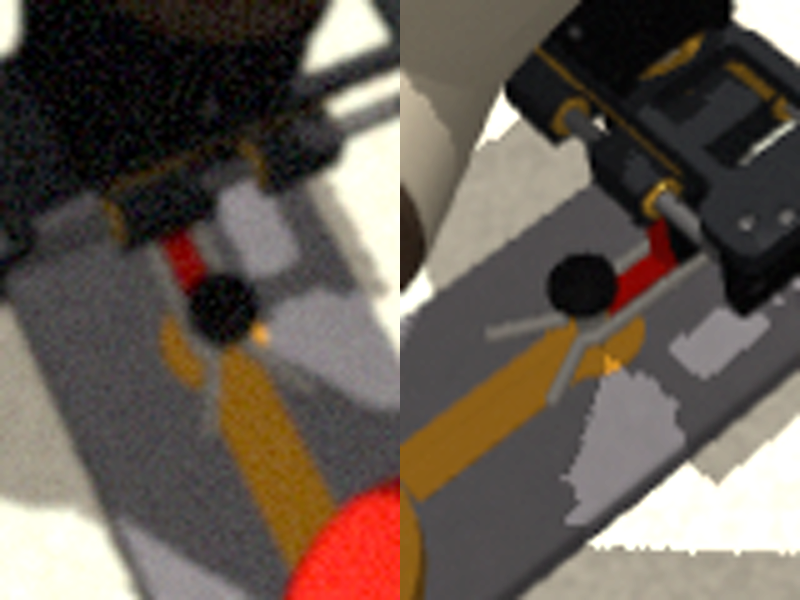

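Snapped home: the flared tips stand about 32 mm past the pin, below the head. The stop was felt as 6.6 N after the force had dropped to zero. I'll ease back, lower the clip to the plate, release and lift.

```bash
python3 -m creep '[[0,-1,0,0,0,0,0],[0,-1,0,0,0,0,0],[0,0,4,0,0,0,0],[0,0,4,0,0,0,0],[0,0,3,0,0,0,0],[0,0,0,0,0,0,0],[0,0,0,0,0,0,0.4],[0,0,0,0,0,0,0.4],[0,0,0,0,0,0,0.4],[0,0,0,0,0,0,0.4]]'
python3 -m creep '[[0,0,0,0,0,0,0.4],[0,0,-5,0,0,0,0.4],[0,0,-15,0,0,0,0.4],[0,0,-20,0,0,0,0.4],[0,0,-30,0,0,0,0.4],[0,-20,-40,0,0,0,0.4],[0,-30,-30,0,0,0,0.4],[0,-40,-20,0,0,0,0.4],[0,-20,0,0,0,0,0.4],[0,0,0,0,0,0,0.4]]'
python3 - <<'E'
from h import *
A=capture("scene");B=capture("side")
for n in("scene","side"):
    c=dict(scene=A,side=B)[n]
    for f in find_in(n,"spare_grip"): print(n,f["xy"],round(f["p"],2))
def cr(c):
    x,y=np.clip(np.int32(proj(c,[.515,.10,.03])[0]),[40,60],[471,323]); return cv2.resize(c["color"][y-60:y+60,x-40:x+40],(400,600),interpolation=cv2.INTER_CUBIC),(x-40,y-60)
a,oa=cr(A);b,ob=cr(B);print(oa,ob)
cv2.imwrite("pics/g5.png",np.uint8(np.clip(np.hstack([a,b])*1.8,0,255)))
E
```

```text
time_s: 19.4
tcp_pos: [0.5093, 0.0782, 0.0304]
ee_rot: [[-0.991, 0.131, -0.0], [0.131, 0.991, 0.0], [0.0, 0.0, -1.0]]
wrist_force: [0.6, -0.9, 0.6]
gripper_width: 0.387
time_s: 20.65
tcp_pos: [0.4946, -0.0319, 0.1919]
ee_rot: [[-0.991, 0.133, 0.002], [0.133, 0.991, 0.001], [-0.002, 0.001, -1.0]]
wrist_force: [0.2, 0.4, -0.9]
gripper_width: 0.395
scene [161.5, 188.1] 0.6
side [242.6, 153.1] 0.45
(np.int64(246), np.int64(212)) (np.int64(155), np.int64(186))
```

View pics/g5.png

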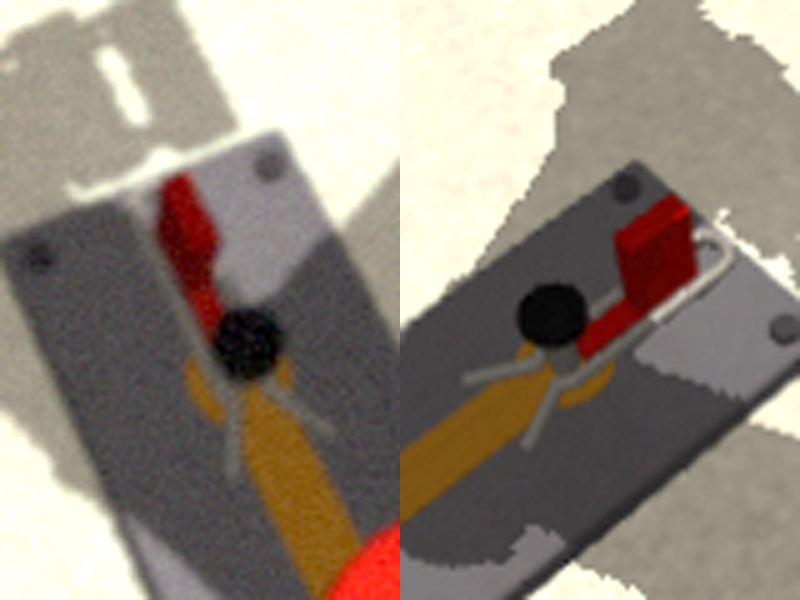

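```bash
python3 - <<'E'
from h import *
A=capture("scene");B=capture("side")
g=lambda o,q:np.array(o)+np.array(q)/5-.4
u=np.array([.1305,.9914]);pin=np.array([.5153,.1238])
for c,o,q in((A,(246,212),[(232,472),(328,430)]),(B,(155,186),[(65,380),(127,443)])):
    m=sum(atz(c,g(o,x),.019) for x in q)[:2]/2-pin; print("ahead mm",m@u*1e3,"side",(m[0]*u[1]-m[1]*u[0])*1e3)
finish_job(); print(sense()["time_s"])
E
```

```text
ahead mm 31.72241837634472 side -0.7994591549152193
ahead mm 30.86853806849059 side 1.390087145880986
the job is handed in; nothing more can be done
the job is handed in; nothing more can be done
```

The red-gripped clip is snapped onto the pin's neck and let go, and I handed the job in at about 21 s of the 38 s allowed. `finish_job` gives no verdict.

- **First grasp failed:** I lifted before the fingers had closed, so they held only the top of the fin. The camera check showed the wires too low, so I set the clip down, regrasped it fully and then pushed it on.
- **Snap:** The push force read about 4.5 N partway on, fell to zero, then read 6.6 N at the stop.
- **Position at the end:** After release the legs' tips measured about 31–32 mm past the pin axis and within 1.5 mm sideways. The nominal figure is 33 mm, so the pocket is about 1–2 mm off against the 6 mm allowed.
- **Lie and gripper:** In the last picture the clip lies flat on the plate below the pin's head. The gripper is clear, about 19 cm above the counter.
- **Blue clip:** The network's blue-grip position shifted 2.5 pixels in the scene view and about 5 in the side view. I put that down to network scatter, since nothing came near the clip, but I did not measure its position again.
- **Network disagreement:** The network's pin_neck hits landed on the bin side of the fixture, so I located the pin from its black head instead.

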